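# Roll the fallen tin to its bay stripe

## Robot

A 6-joint arm with a two-finger parallel gripper is mounted at the origin on the work surface. World frame = base frame: x ahead of the robot, y to its left, z up, the work surface at z = 0. Lengths are in m, angles in rad, forces in N, time in s.
With the tool pointing down it reaches from about 0.35 to 0.875 m from the base axis. Payload 15.5 kg.
Tool frame: the origin (TCP) lies midway between the tips of the shut fingers; the grasp point (between the pads) lies 19 mm behind it; z points along the fingers, y is the line along which they close (so a half turn about z gives the same grasp; the last joint's range is limited). The gripper opens to 85 mm and grips with 20 to 120 N. Pads are 22 mm wide; open, the fingers measure 114 mm over their backs; the gripper's body (76 mm by 85 mm) begins 54 mm behind the grasp point. The pads swing forward as they close: fully open they stand 13 mm farther back than shut.
Start: joints at [-1.325, 0.494, 1.345, -0, 1.302, -0.096], TCP at [0.209, -0.589, 0.231] pointing down, gripper open.
Joint ranges: [-2.91, 2.91], [-0.82, 2.16], [0.22, 2.67], [-1.22, 4.37], [0.12, 2.79], [-3.08, 3.08]. Speed limits (rad/s): [1.89, 1.89, 2.57, 3.01, 3.01, 3.01].

## Interface

Orientations are given as a rotation vector (axis times angle).
In Python, from bench import robot, planner, imaging gives the robot as it stands. Calls block until the motion is done:
- robot.move_to(position, orientation): joint-space move of the TCP to a pose.
- robot.servo_line(position, rotation=None, rate=0.15): straight line of the TCP; rotation=None keeps the orientation; rate is the mean speed in m/s.
- robot.goto_joints(angles): joint-space move.
- robot.gripper_to(opening, strength=None): opening from 0.0 (shut) to 1.0 (fully open); strength is the grip in N (None keeps the last); returns when the fingers have stopped.
- robot.wait(seconds).
- planner.solve_ik(position, orientation): joint angles nearest the present ones, or None.
- imaging.read_camera(name): name is "side" or "top" or "wrist"; returns a dict with "frame" (480x640x3 uint8, red, green, blue), "fov_y" (degrees; the focal length in pixels is half the picture's height over the tangent of half this angle, whatever the lens; pixels are square), "cx", "cy" (the principal point, pixels), "R" (3x3) and "t" (3): a world point X has camera coordinates R X + t. Camera axes: x right, y down, z forward; pixel columns grow to the right and rows downward; lengths in m; the calibration is good to about 2 mm. A picture is of the moment at which its call begins. There is no depth.
A pose or a line that the arm cannot do raises robot.PlanningError and nothing moves.
- robot.job_done(): hands the job in; it is judged then, once.
Readings, each from a call of its own:
- robot.read_time(): time.
- robot.read_qpos(): joint angles.
- robot.read_dq(): joint speeds.
- robot.read_joint_torque(): joint torques, N m.
- robot.read_tool_pos(): TCP position.
- robot.read_eef_rot(): TCP orientation.
- robot.read_wrist_force(): force on the tool from outside, world axes, zero at the start.
- robot.read_wrist_torque(): the same for the moment, N m.
- robot.read_width(): opening from 0.0 (shut) to 1.0 (fully open).
- robot.read_gripper_force(): force on a finger pad.
Only numpy, scipy, OpenCV 4.12 (cv2) and the standard library are available. Lean on these libraries where they do the work, as an engineer would, in place of code of your own. Each camera call takes 0.05 s, during which the arm holds its last target. There are 200 camera calls.

## Task

The green tin of wood stain has toppled over and lies on its side on the display board. With the fingertips on its top, roll it along the board, without gripping, lifting or sliding it, until it comes to rest lying along the yellow stripe, centred over its width; then take the fingers away. Leave all the other goods where they stand.

Things in the scene. Friction and masses are not known exactly. Their poses are not given: they have to be found in the camera images.
- tin: Green tin, a cylinder 68 mm in diameter, 100 mm long, about 0.4 kg, lying across the board (within 7 degrees). Origin: its middle, on its axis, 34 mm above the board. x: its long axis; z points up at first and turns with the tin. Fingertips on its crest, moved level, carry it half as far as they move. It soon stops by itself. The paper label is on its -z side, facing down at first.
- stripe: Flat yellow stripe, 30 mm wide (its y) and 196 mm long (its x), painted across the board, with a white ticket holder at its robot-side end; it cannot be felt. Origin: its middle, on the board's top, 18 mm above the table. The tin has to roll 88 to 130 mm to it, along the board's y, to the left or to the right.
- board: Fixed plywood display board, 200 mm (its x, across) by 480 mm (its y, along), 18 mm thick, level. The lying tin's top is 86 mm above the table. Origin: centre of its underside, on the table. Its yaw varies; x points away from the robot.
- red_tin: Red tin standing upright near the board's left (+y) end, 68 mm in diameter, 100 mm tall, loose. Origin: centre of its underside. Leave alone.
- blue_tin: Blue tin standing upright near the board's right (-y) end, 68 mm in diameter, 100 mm tall, loose. Origin: centre of its underside. Leave alone.
- carton: Brown carton 90 x 120 x 70 mm beyond the board, loose. Origin: centre of its underside. Leave alone.
- pot: Terracotta plant pot, 100 mm wide, 90 mm tall, beyond the board, loose. Origin: centre of its underside. Leave alone.
- sprayer: Green bottle with orange cap, 64 mm in diameter, 170 mm tall, on the left of the board, loose. Origin: centre of its underside. Leave alone.
- brush: Hand brush lying on the table to the right of the board, loose. Leave alone.
- bin: Blue open bin 100 x 140 x 60 mm beyond the board on the right, loose. Origin: centre of its underside. Leave alone.
There are look-alikes about, which are no part of the job. Of the things that look like the tin, the middle-sized one is meant.

How it is judged:
By the outcome, as a careful person would: the job done as asked, in the order asked, and still so for the second after the job is handed in, with the robot touching nothing.
It also fails if it takes over 51 s, if anything falls off the work surface, if the arm or the gripper's body presses on something with over 40 N, if the wrist force passes 120 N, or if a joint passes its speed limit or range.

## Working session

There is one attempt and no reset: what is moved stays moved. The work goes in short steps, each a Python script; the robot and the scene stay as the last script left them, time stands still between calls to the robot, and variables do not carry over. Pictures are saved under pics/ and viewed, at most 10 in all, crops included, and the job is handed in when it is done.

```bash
mkdir -p pics; cat > h.py <<'E'
import numpy as np, cv2
from bench import robot, planner, imaging
def cam(n):
    c=imaging.read_camera(n); c['f']=240/np.tan(np.radians(c['fov_y'])/2); return c
def ray(c,u,v,z):
    d=c['R'].T@np.array([(u-c['cx'])/c['f'],(v-c['cy'])/c['f'],1]); o=-c['R'].T@c['t']
    return o+d*(z-o[2])/d[2]
def proj(c,X):
    p=c['R']@np.array(X)+c['t']; return p[:2]/p[2]*c['f']+[c['cx'],c['cy']]
def save(c,n): cv2.imwrite('pics/'+n,cv2.cvtColor(c['frame'],cv2.COLOR_RGB2BGR))
E
python3 - <<'E'
from h import *
for n in('top','side'):
    c=cam(n); save(c,n+'1.png'); print(n,c['f'],c['cx'],c['cy'],-c['R'].T@c['t'])
print(robot.read_time(),robot.read_eef_rot())
E
```

```text
top 571.6258082845226 316.5448927575316 239.6789008917766 [0.42643577 0.01166822 1.31890089]
side 448.3851143100075 319.3329955587162 239.12708551955782 [0.44120821 0.81527788 0.90091133]
0.1 [-3.09473944e+00 -5.34054588e-01  7.75920436e-05]
```

View pics/top1.png

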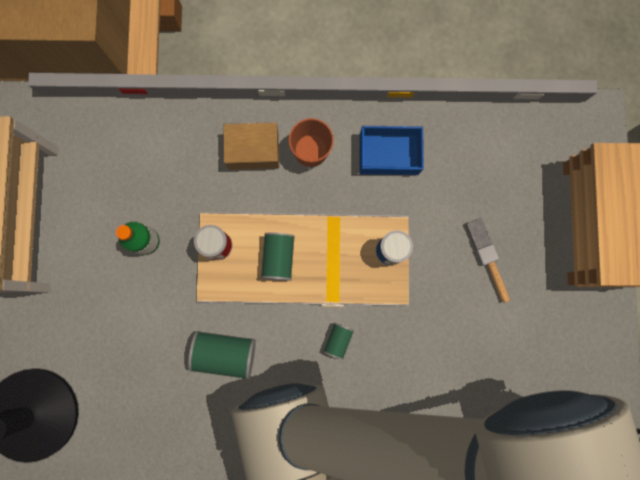

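View pics/side1.png

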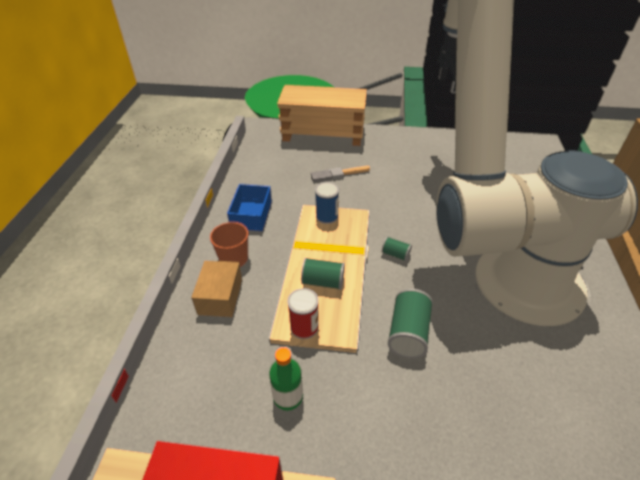

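The top view has three green tins: on the board at (278,257), a large one at (222,355) and a small one at (338,342). The middle-sized one, lying on the board, is meant. The stripe is at column 333, to the right (-y), with its ticket holder at (333,304). The red tin is at (212,242) and the blue one at (396,247).

```bash
cat >> h.py <<'E'
def big(m,box):
    k=np.zeros_like(m); x0,y0,x1,y1=box; k[y0:y1,x0:x1]=m[y0:y1,x0:x1]
    k=cv2.morphologyEx(k,cv2.MORPH_OPEN,np.ones((3,3),np.uint8))
    cs,_=cv2.findContours(k,cv2.RETR_EXTERNAL,cv2.CHAIN_APPROX_NONE); return max(cs,key=cv2.contourArea)
def axis(c,lo,hi,box,z):
    """centre, yaw of the long axis (about world x) and size of a coloured rectangle on plane z"""
    hsv=cv2.cvtColor(c['frame'],cv2.COLOR_RGB2HSV); q=big(cv2.inRange(hsv,lo,hi),box)[:,0]
    P=np.array([ray(c,u,v,z)[:2] for u,v in q],np.float32)
    r=cv2.minAreaRect(P); b=cv2.boxPoints(r); e=[b[1]-b[0],b[2]-b[1]]; l=max(e,key=np.linalg.norm)
    a=np.arctan2(l[1],l[0]); a=(a+np.pi/2)%np.pi-np.pi/2
    return np.array(r[0]),a,sorted(r[1])
GRN=((70,90,20),(95,255,255)); YEL=((22,150,120),(30,255,255))
def look(c,tb=(225,215,380,300)):
    s=axis(c,*YEL,(300,200,370,303),.018); t=axis(c,*GRN,tb,.052)
    for n,q in(('stripe',s),('tin',t)): print(n,q[0].round(4),'yaw',np.degrees(q[1]).round(2),np.round(q[2],4))
    return s,t
E
python3 - <<'E'
from h import *
c=cam('top'); s,t=look(c)
hsv=cv2.cvtColor(c['frame'],cv2.COLOR_RGB2HSV); print(hsv[260,333],hsv[257,278],hsv[257,230],hsv[245,270])
# board edges via wood mask corners
for u,v in((199,213),(408,216),(409,303),(197,302)): print(ray(c,u,v,.018)[:2].round(3))
for u,v in ((212,240),(397,245)): print('upright',ray(c,u,v,.118)[:2].round(3))
g=c['frame'][190:320,180:440]; cv2.imwrite('pics/crop1.png',cv2.cvtColor(cv2.resize(g,None,fx=3,fy=3,interpolation=cv2.INTER_CUBIC),cv2.COLOR_RGB2BGR))
E
```

```text
stripe [ 0.5307 -0.0415] yaw 0.13 [0.0251 0.1878]
tin [0.5343 0.082 ] yaw -4.35 [0.0586 0.0875]
[ 22 244 227] [ 70 106 103] [ 16 122 213] [ 71 104  81]
[0.634 0.266]
[ 0.631 -0.215]
[ 0.431 -0.215]
[0.43  0.264]
upright [0.56  0.217]
upright [ 0.553 -0.174]
```

View pics/crop1.png

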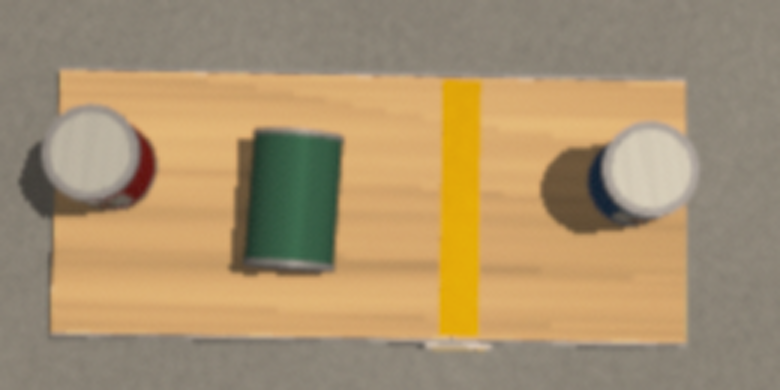

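The crop confirms it: the middle-sized green tin lies on the board, turned about -4° from the stripe. It has to roll about 123 mm to the right. A fingertip is only 22 mm wide, so I'll use several short level strokes and turn the hand slightly over them.

```bash
sed -i 's/GRN=((70/GRN=((58/' h.py; cat >> h.py <<'E'
from scipy.spatial.transform import Rotation as Ro
def ori(a,flip):
    y=np.array([np.cos(a),np.sin(a),0])*flip; z=np.array([0,0,-1.]); return Ro.from_matrix(np.c_[np.cross(y,z),y,z]).as_rotvec()
def touch(zmin,f=4,step=.001):
    """go down until felt; returns TCP z at contact"""
    p=robot.read_tool_pos(); f0=robot.read_wrist_force()[2]; z=p[2]
    while z>zmin:
        z-=step; robot.servo_line([p[0],p[1],z],rate=.03)
        if robot.read_wrist_force()[2]-f0>f: return z
    return None
E
python3 - <<'E'
from h import *
s,t=look(cam('top'))
for fl in(1,-1):
    q=planner.solve_ik([*t[0],.18],ori(t[1],fl)); print(fl,None if q is None else np.round(q,2))
fl=1 if abs(planner.solve_ik([*t[0],.18],ori(t[1],1))[5])<abs(planner.solve_ik([*t[0],.18],ori(t[1],-1))[5]) else -1
a=t[1]; d=np.array([np.sin(a),-np.cos(a)])   # rolling direction (-y)
p=t[0]-.009*d
robot.gripper_to(.45)
robot.move_to([*p,.18],ori(a,fl)); robot.servo_line([*p,.103],rate=.15)
t0=robot.read_time(); z=touch(.074); print('fl',fl,'z',z,robot.read_tool_pos(),robot.read_wrist_force(),t0,robot.read_time())
E
```

```text
stripe [ 0.5307 -0.0415] yaw 0.13 [0.0251 0.1878]
tin [0.5345 0.082 ] yaw -4.22 [0.0588 0.0881]
1 [ 0.04  0.43  1.62 -0.    1.09  0.12]
-1 [ 0.04  0.43  1.62 -0.    1.09 -3.03]
fl 1 z 0.08350471428265417 [0.53574718 0.09093927 0.08402436] [-1.38814834  1.5898739  12.24547572] 4.0583 9.0583
```

```bash
cat >> h.py <<'E'
def stroke(p,d,L,a0,a1,z=.0833,rate=.1,land=True):
    """p: crest xy; level stroke of the fingertips by 2L, centred on the contact patch, then lift"""
    b=p-d*L/2; e=b+2*L*d
    if land:
        robot.servo_line([*b,.1],ori(a0,1),rate=.2); robot.servo_line([*b,z],rate=.06)
    f0=robot.read_wrist_force()
    robot.servo_line([*e,z],ori(a1,1),rate=rate); f=robot.read_wrist_force()
    robot.servo_line([*e,.1],rate=.1); print('f',f0.round(1),f.round(1),'t',round(robot.read_time(),2))
    return p+d*L
E
python3 - <<'E'
from h import *
a=np.radians(-4.2); d=np.array([np.sin(a),-np.cos(a)]); c0=np.array([.5345,.082])
p=stroke(c0,d,.018,a,a,land=False)
p=stroke(p,d,.018,a,a+.01)
print('expected',p)
robot.servo_line([p[0],p[1]+.12,.2],rate=.3)
c=cam('top'); save(c,'top2.png'); look(c); save(cam('side'),'side2.png')
E
```

```text
f [-1.4  1.6 12.2] [-1.6 -0.7 19.6] t 9.88
f [-4.7  3.  26.5] [-5.5 -1.8 36.6] t 11.38
expected [0.53186342 0.04609668]
stripe [ 0.5307 -0.0415] yaw 0.13 [0.0251 0.1878]
tin [0.532  0.0453] yaw -3.91 [0.0582 0.0882]
```

View pics/top2.png

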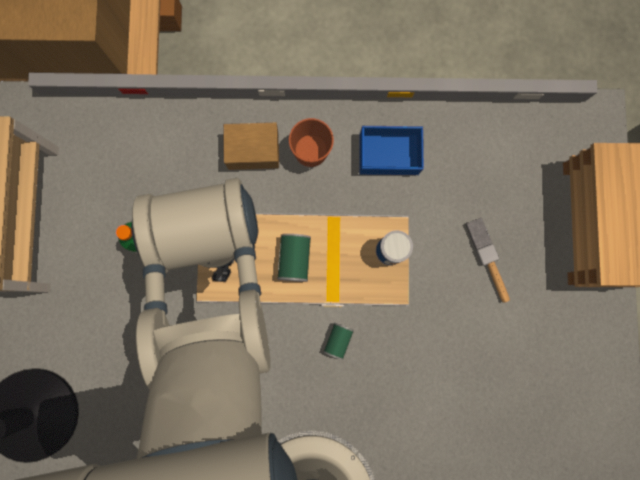

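Seen: the tin is at (294,258), rolled as expected with no slip, and the arm is clear. On with four more strokes.

```bash
python3 - <<'E'
from h import *
a=np.radians(-3.9); p=np.array([.532,.0453])
robot.servo_line([p[0],p[1]+.01,.11],rate=.3)
for i in range(4):
    a1=a+.017; m=(a+a1)/2; d=np.array([np.sin(m),-np.cos(m)])
    p=stroke(p,d,.0174,a,a1,z=.0836); a=a1
print('expected',p,np.degrees(a))
robot.servo_line([p[0],p[1]+.13,.2],rate=.3)
c=cam('top'); look(c); print(robot.read_time())
E
```

```text
f [-2.4  1.2 16.4] [-3.6  0.2 25.2] t 14.29
f [-4.1  1.5 23.1] [-8.4  0.1 35.5] t 15.78
f [-4.   2.  24.6] [-10.2  -0.6  36.3] t 17.27
f [-2.9  1.4 24.4] [-11.2  -0.4  36.2] t 18.77
expected [ 0.52962977 -0.02424705] -0.0038869931104016956
stripe [ 0.4549 -0.0417] yaw 0.25 [0.025  0.0362]
tin [ 0.49   -0.0235] yaw 88.03 [0.01   0.0578]
19.5333
```

```bash
python3 - <<'E'
from h import *
robot.servo_line([.53,.19,.2],rate=.3)
c=cam('top'); save(c,'top3.png'); look(c); print(robot.read_time())
hsv=cv2.cvtColor(c['frame'],cv2.COLOR_RGB2HSV)
g=c['frame'][190:320,180:440]; cv2.imwrite('pics/crop3.png',cv2.cvtColor(cv2.resize(g,None,fx=3,fy=3,interpolation=cv2.INTER_CUBIC),cv2.COLOR_RGB2BGR))
E
```

```text
stripe [ 0.4549 -0.0417] yaw 0.25 [0.025  0.0362]
tin [ 0.49   -0.0235] yaw 88.03 [0.0099 0.058 ]
20.0167
```

View pics/crop3.png

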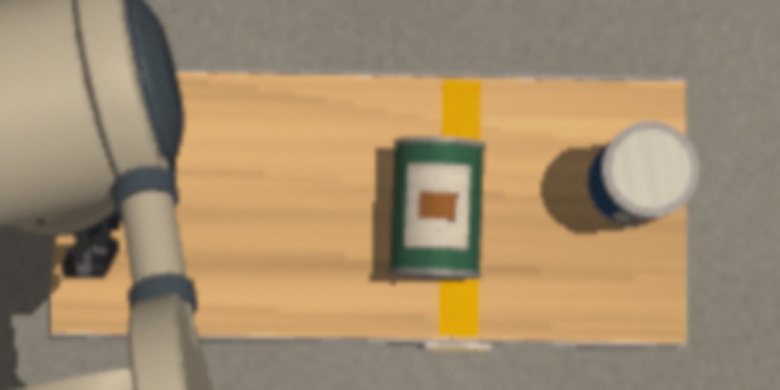

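The tin lies at crop (438,207), top view about (326,259), label up. It is nearly parallel to the stripe, whose centre is at crop column 461. The label split the mask, so I'll take all the green points together and do the last stroke.

```bash
cat >> h.py <<'E'
def look2(c,box=(300,225,365,295)):
    hsv=cv2.cvtColor(c['frame'],cv2.COLOR_RGB2HSV); out=[]
    for n,(lo,hi),bx,z in(('tin',GRN,box,.052),('stripe',YEL,(315,205,350,303),.018)):
        x0,y0,x1,y1=bx; m=cv2.inRange(hsv,lo,hi)[y0:y1,x0:x1]; v,u=np.nonzero(m)
        P=np.array([[*ray(c,i+x0,j+y0,z)[:2]] for i,j in zip(u,v)])
        # side edges row by row -> midline fit
        rows=[(P[v==r,0].mean(),(P[v==r,1].min()+P[v==r,1].max())/2,np.ptp(P[v==r,1])) for r in np.unique(v)]
        rows=np.array(rows); w=np.percentile(rows[:,2],80); rows=rows[abs(rows[:,2]-w)<.004]
        k=np.polyfit(rows[:,0],rows[:,1],1); out.append((k,rows[:,0].min(),rows[:,0].max())); print(n,'yaw',np.degrees(np.arctan(k[0])).round(2),'x',out[-1][1:],'w',w.round(4))
    (kt,l,h),(ks,_,_)=out; xc=(l+h)/2; return np.array([xc,np.polyval(kt,xc)]),np.arctan(kt[0]),np.polyval(ks,xc)
E
python3 - <<'E'
from h import *
p,a,sy=look2(cam('top')); print(p,sy)
L=p[1]-sy
if .008<L<.024:
    a1=max(a,np.radians(-.4)); m=(a+a1)/2; d=np.array([np.sin(m),-np.cos(m)])
    robot.servo_line([p[0],p[1]+.02,.12],rate=.3)
    p=stroke(p,d,L,a,a1,z=.0836); robot.servo_line([p[0],p[1]+.02,.2],rate=.2); robot.servo_line([.53,.19,.2],rate=.3)
    c=cam('top'); save(c,'top4.png'); print(look2(c),robot.read_time())
    g=c['frame'][190:320,180:440]; cv2.imwrite('pics/crop4.png',cv2.cvtColor(cv2.resize(g,None,fx=3,fy=3,interpolation=cv2.INTER_CUBIC),cv2.COLOR_RGB2BGR))
E
```

```text
tin yaw -1.62 x (np.float64(0.48714239889927513), np.float64(0.5673803161782274)) w 0.0579
stripe yaw -0.22 x (np.float64(0.43686424348307656), np.float64(0.622198716356765)) w 0.025
[ 0.52726136 -0.02417964] -0.042054149921662946
f [-1.2  0.5 11.6] [-4.8 -0.3 24.7] t 22.43
tin yaw -1.27 x (np.float64(0.48506859212657205), np.float64(0.5697670916568318)) w 0.0539
stripe yaw -0.23 x (np.float64(0.43686424348307656), np.float64(0.6222274372216815)) w 0.025
(array([ 0.52741784, -0.04245   ]), np.float64(-0.02219646625266143), np.float64(-0.042019364875660006)) 24.0083
```

View pics/crop4.png

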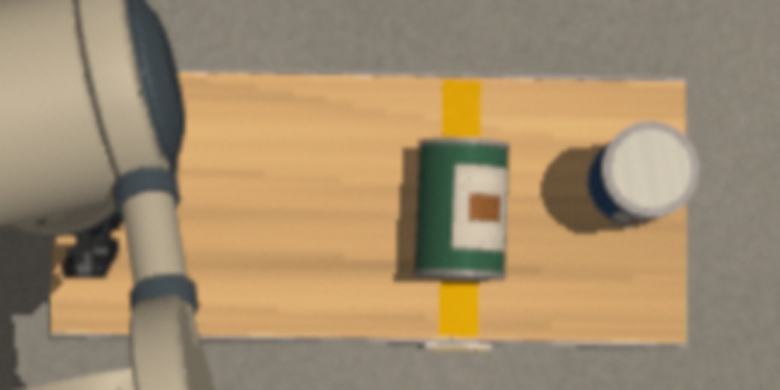

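The tin now lies along the stripe at crop (463,209), with the stripe showing centred at column 461. The offset is within 1 mm after parallax, the yaw differs by about 1°, and the hand is well clear.

```bash
python3 - <<'E'
from h import *
print(look2(cam('top'))); print(robot.job_done(),robot.read_time())
E
```

```text
tin yaw -1.15 x (np.float64(0.4850812998966902), np.float64(0.5697670916568318)) w 0.0539
stripe yaw -0.23 x (np.float64(0.43686424348307656), np.float64(0.6245387957821248)) w 0.025
(array([ 0.5274242 , -0.04237711]), np.float64(-0.020012277018258338), np.float64(-0.042015642616786156))
the job is handed in; nothing more can be done
the job is handed in; nothing more can be done
```

The green tin was rolled about 124 mm onto the yellow stripe and rests along it, centred to within about 1 mm and 1° by the top camera; the fingers are clear, the other goods were not touched, and the job was handed in at about 24 s.

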